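# Change over the waffle topping shakers in reverse order

### The arm

A 6-joint arm with a two-finger parallel gripper is mounted at the origin on the work surface. World frame = base frame: x ahead of the robot, y to its left, z up, the work surface at z = 0. Lengths are in m, angles in degrees, forces in N, time in s.
With the tool pointing down it reaches from about 0.35 to 0.975 m from the base axis. Payload 7.1 kg.
Tool frame: the origin (TCP) lies on the centre line of the jaws, within the pads' length; the fingertips stand 11 mm ahead of it and the grasp point (between the pads) lies 8 mm behind it (ctrl.tip_extent is the distance from the TCP to the fingertips, in m); z points along the fingers, y is the line along which they close (so a half turn about z gives the same grasp; the last joint's range is limited). The gripper opens to 88 mm and grips with 3 to 60 N. Pads are 20 mm wide; open, the fingers measure 115 mm over their backs; the gripper's body (75 mm by 178 mm) begins 61 mm behind the grasp point.
Start: joints at [-1.089, 24.242, 93.386, -0, 62.372, -1.089], TCP at [0.625, 0, 0.234] pointing down, gripper open.
Joint ranges: [-172.04, 172.04], [-51.8, 120.97], [4.93, 147.93], [-75.15, 255.16], [6.16, 154.13], [-145.62, 145.62]. Speed limits (degrees/s): [136.94, 136.94, 172.46, 180, 180, 180].

### API

Orientations are given as [roll, pitch, yaw] about the fixed x, y, z axes, in that order (R = Rz(yaw) Ry(pitch) Rx(roll)).
In Python, from cell import ctrl, capture gives the robot as it stands.
- The arm moves only by the tool drive_tool, never from a script. Its argument "deltas" is a list of rows, each a list of 3 entries, a list of its own where there are three numbers: the shift along the world's x, y, z in mm, then the turn, a rotation vector about the world's x, y, z in rad, then the finger opening in mm, from 0 to 87.8. In form: [[[tx, ty, tz], [rx, ry, rz], gripper], ...]. A call has 1 to 12 rows; each row shifts and turns the commanded pose from where the row before left it; what a row does not reach is not made up. A row lasts 1/10 s, in which the tool goes at most 50 mm and 8.59 degrees, less where a joint would pass 70% of its speed; a pose out of reach is approached as far as the arm can. A call with a gripper value outside its range is refused whole. The fingers move at their own pace and stop on an object; "force" is the grip in N (left out, the last holds). Time passes only in rows, so rows that do not move let the fingers close. It gives the time, the measured TCP pose, the force, the opening and the grip force at its end, in the units of the state.
- ctrl.get_state(): the state, without advancing time (a new reading comes with each control period).
- capture(name): name is "scene" or "side" or "wrist"; returns a dict with "img" (420x560x3 uint8, blue, green, red), "K" (3x3 intrinsics, pixels), "view" (4x4, takes a point from world to camera coordinates). Camera axes: x right, y up, looking along -z (the intrinsics and any distortion apply to the point x, -y, -z); pixel columns grow to the right and rows downward; lengths in m; the calibration is good to about 2 mm. A picture is of the moment at which its call begins. There is no depth.
- ctrl.close_job(): hands the job in; it is judged then, once.
The state is a dict: "clock": time; "q": joint angles; "joint_vel": joint speeds; "joint_efforts": joint torques, N m; "tool_pos": TCP position; "ee_rot": TCP orientation; "ft_force": force on the tool from outside, world axes, zero at the start; "ft_torque": the same for the moment, N m; "finger_gap": finger opening in m; "grasp_force": force on a finger pad.
Only numpy, scipy, OpenCV 4.12 (cv2) and the standard library are available. Lean on these libraries where they do the work, as an engineer would, in place of code of your own. Each camera call takes 0.05 s, during which the arm holds its last target. There are 200 camera calls.

### The job

Move the four topping shakers from the dark wooden prep rack into the empty steel serving rack in reverse order, counted from the red ends: the shaker nearest the prep rack's red end goes into the serving pocket farthest from the red block, the next into the next, and so on, until the one farthest from the red end stands in the pocket beside the red block. Each shaker must stand upright on the floor of its own pocket; never tip one over and do not drop them, they are glass.

Things in the scene. Friction and masses are not known exactly. Their poses are not given: they have to be found in the camera images.
- shaker_yellow_mid (a point): topping shaker with a yellow lid and a yellow band: upright glass cylinder 46 mm in diameter and 85 mm tall, about 170 g, loose. The point is its centre, 42.5 mm above its underside; its z axis points up, its yaw means nothing. At the start it stands upright in a pocket of the dark wooden prep rack, within 6 mm of the pocket's middle.
- shaker_blue_mid (a point): topping shaker with a blue lid and a blue band: upright glass cylinder 46 mm in diameter and 85 mm tall, about 170 g, loose. The point is its centre, 42.5 mm above its underside; its z axis points up, its yaw means nothing. At the start it stands upright in a pocket of the dark wooden prep rack, within 6 mm of the pocket's middle.
- shaker_white_mid (a point): topping shaker with a white lid and a white band: upright glass cylinder 46 mm in diameter and 85 mm tall, about 170 g, loose. The point is its centre, 42.5 mm above its underside; its z axis points up, its yaw means nothing. At the start it stands upright in a pocket of the dark wooden prep rack, within 6 mm of the pocket's middle.
- shaker_green_mid (a point): topping shaker with a green lid and a green band: upright glass cylinder 46 mm in diameter and 85 mm tall, about 170 g, loose. The point is its centre, 42.5 mm above its underside; its z axis points up, its yaw means nothing. At the start it stands upright in a pocket of the dark wooden prep rack, within 6 mm of the pocket's middle.
- tag_yellow: yellow label plate, 20 x 46 x 5 mm, fixed on the dark wooden prep rack beside the pocket where the yellow shaker stands at the start, so it keeps the starting order. Origin: centre of its underside, 6 mm above the table. Its y axis runs along the row, +y towards the prep rack's red end (a red end piece 40 mm high; the other end is bare); the pocket's middle lies 51 mm along its -x.
- tag_blue: blue label plate, 20 x 46 x 5 mm, fixed on the dark wooden prep rack beside the pocket where the blue shaker stands at the start, so it keeps the starting order. Origin: centre of its underside, 6 mm above the table. Its y axis runs along the row, +y towards the prep rack's red end (a red end piece 40 mm high; the other end is bare); the pocket's middle lies 51 mm along its -x.
- tag_white: white label plate, 20 x 46 x 5 mm, fixed on the dark wooden prep rack beside the pocket where the white shaker stands at the start, so it keeps the starting order. Origin: centre of its underside, 6 mm above the table. Its y axis runs along the row, +y towards the prep rack's red end (a red end piece 40 mm high; the other end is bare); the pocket's middle lies 51 mm along its -x.
- tag_green: green label plate, 20 x 46 x 5 mm, fixed on the dark wooden prep rack beside the pocket where the green shaker stands at the start, so it keeps the starting order. Origin: centre of its underside, 6 mm above the table. Its y axis runs along the row, +y towards the prep rack's red end (a red end piece 40 mm high; the other end is bare); the pocket's middle lies 51 mm along its -x.
- serving_rack: empty steel rack, fixed, 74 (x) by 356 mm (y); origin: centre of its underside, on the table. Four pockets 66 mm square, middles at x = 0, y = -105, -35, 35, 105 mm; floors 6 mm, rims 22 mm above the table. One end carries a red block, the other a grey one. The prep rack's pockets have the same size, spacing and heights.
- red_block: red block, 60 x 30 mm, 34 mm high, fixed on one end of the steel serving rack, at y = +160 or -160 mm in the rack's frame (a grey one of the same shape is on the other end). Origin: centre of its underside, 6 mm above the table; axes parallel to the rack's. It marks the serving rack's red end.
Not all that is in view belongs to the job. What is shaped like the part that bears shaker_blue_mid but pink is not meant.

How it is judged (in metres and radians):
At the end, for the whole second after the job is handed in: Each shaker stands in the serving-rack pocket that reverses the starting order (counted from the red ends), centre within 15 mm of the pocket's middle along and across the rack, on the pocket floor (height within 5 mm), tilted less than 0.12 rad, released and at rest (((y of any of tag_blue, tag_white, tag_green in the frame of tag_yellow below -0.175 m and horizontal distance between shaker_yellow_mid and red_block between 0.25 and 0.28 m) or (y of any of tag_blue, tag_white, tag_green in the frame of tag_yellow below -0.105 m and not (y of any of tag_blue, tag_white, tag_green in the frame of tag_yellow below -0.175 m) and horizontal distance between shaker_yellow_mid and red_block between 0.18 and 0.21 m) or (y of any of tag_blue, tag_white, tag_green in the frame of tag_yellow above 0.105 m and not (y of any of tag_blue, tag_white, tag_green in the frame of tag_yellow above 0.175 m) and horizontal distance between shaker_yellow_mid and red_block between 0.11 and 0.14 m) or (y of any of tag_blue, tag_white, tag_green in the frame of tag_yellow above 0.175 m and horizontal distance between shaker_yellow_mid and red_block between 0.04 and 0.07 m)) and x of shaker_yellow_mid in the frame of serving_rack between -0.015 and 0.015 m and z of shaker_yellow_mid in the frame of serving_rack between 0.0435 and 0.0535 m and angle between each of shaker_yellow_mid, shaker_blue_mid, shaker_white_mid, shaker_green_mid's own z axis and vertical below 0.12 rad and linear speed of each of shaker_yellow, shaker_blue, shaker_white, shaker_green below 0.02 m/s and angular speed of each of shaker_yellow, shaker_blue, shaker_white, shaker_green below 0.2 rad/s and ((y of any of tag_yellow, tag_white, tag_green in the frame of tag_blue below -0.175 m and horizontal distance between shaker_blue_mid and red_block between 0.25 and 0.28 m) or (y of any of tag_yellow, tag_white, tag_green in the frame of tag_blue below -0.105 m and not (y of any of tag_yellow, tag_white, tag_green in the frame of tag_blue below -0.175 m) and horizontal distance between shaker_blue_mid and red_block between 0.18 and 0.21 m) or (y of any of tag_yellow, tag_white, tag_green in the frame of tag_blue above 0.105 m and not (y of any of tag_yellow, tag_white, tag_green in the frame of tag_blue above 0.175 m) and horizontal distance between shaker_blue_mid and red_block between 0.11 and 0.14 m) or (y of any of tag_yellow, tag_white, tag_green in the frame of tag_blue above 0.175 m and horizontal distance between shaker_blue_mid and red_block between 0.04 and 0.07 m)) and x of shaker_blue_mid in the frame of serving_rack between -0.015 and 0.015 m and z of shaker_blue_mid in the frame of serving_rack between 0.0435 and 0.0535 m and ((y of any of tag_yellow, tag_blue, tag_green in the frame of tag_white below -0.175 m and horizontal distance between shaker_white_mid and red_block between 0.25 and 0.28 m) or (y of any of tag_yellow, tag_blue, tag_green in the frame of tag_white below -0.105 m and not (y of any of tag_yellow, tag_blue, tag_green in the frame of tag_white below -0.175 m) and horizontal distance between shaker_white_mid and red_block between 0.18 and 0.21 m) or (y of any of tag_yellow, tag_blue, tag_green in the frame of tag_white above 0.105 m and not (y of any of tag_yellow, tag_blue, tag_green in the frame of tag_white above 0.175 m) and horizontal distance between shaker_white_mid and red_block between 0.11 and 0.14 m) or (y of any of tag_yellow, tag_blue, tag_green in the frame of tag_white above 0.175 m and horizontal distance between shaker_white_mid and red_block between 0.04 and 0.07 m)) and x of shaker_white_mid in the frame of serving_rack between -0.015 and 0.015 m and z of shaker_white_mid in the frame of serving_rack between 0.0435 and 0.0535 m and ((y of any of tag_yellow, tag_blue, tag_white in the frame of tag_green below -0.175 m and horizontal distance between shaker_green_mid and red_block between 0.25 and 0.28 m) or (y of any of tag_yellow, tag_blue, tag_white in the frame of tag_green below -0.105 m and not (y of any of tag_yellow, tag_blue, tag_white in the frame of tag_green below -0.175 m) and horizontal distance between shaker_green_mid and red_block between 0.18 and 0.21 m) or (y of any of tag_yellow, tag_blue, tag_white in the frame of tag_green above 0.105 m and not (y of any of tag_yellow, tag_blue, tag_white in the frame of tag_green above 0.175 m) and horizontal distance between shaker_green_mid and red_block between 0.11 and 0.14 m) or (y of any of tag_yellow, tag_blue, tag_white in the frame of tag_green above 0.175 m and horizontal distance between shaker_green_mid and red_block between 0.04 and 0.07 m)) and x of shaker_green_mid in the frame of serving_rack between -0.015 and 0.015 m and z of shaker_green_mid in the frame of serving_rack between 0.0435 and 0.0535 m); the robot touches nothing.
It fails at once if a shaker is tipped by more than 0.8 rad (angle between any of shaker_yellow_mid, shaker_blue_mid, shaker_white_mid, shaker_green_mid's own z axis and vertical above 0.8 rad).
It fails at once if a shaker is dropped: falls free of the fingers faster than 0.7 m/s (more than about 25 mm) ((linear speed of shaker_yellow above 0.7 m/s and contact force between the fingers and shaker_yellow below 0.05 N) or (linear speed of shaker_blue above 0.7 m/s and contact force between the fingers and shaker_blue below 0.05 N) or (linear speed of shaker_white above 0.7 m/s and contact force between the fingers and shaker_white below 0.05 N) or (linear speed of shaker_green above 0.7 m/s and contact force between the fingers and shaker_green below 0.05 N)).
It also fails if it takes over 107 s, if anything falls off the work surface, if the arm or the gripper's body presses on something with over 40 N, if the wrist force passes 120 N, or if a joint passes its speed limit or range.

## Working session

There is one attempt and no reset: what is moved stays moved. The work goes in short steps, Python scripts to look and compute and a tool call to move; the robot and the scene stay as the last step left them, time stands still between calls to the robot, and variables do not carry over. Pictures are saved under pics/ and viewed, at most 14 in all, crops included, and the job is handed in when it is done.

Besides the shell and the picture viewer there is one more tool, called after "Request:" in YAML: its name, and indented under it one key for each argument. drive_tool: Moves the arm, as the interface text tells. Its arguments: {"type":"object","properties":{"deltas":{"type":"array"},"force":{"type":"number"}},"required":["deltas"]}

```bash
mkdir -p pics; ls; python3 - <<'E'
from cell import ctrl, capture
import cv2
for n in("scene","side"):
    c=capture(n); cv2.imwrite(f"pics/{n}0.png",c["img"]); print(n,c["K"].tolist(),c["view"].round(4).tolist(),[k for k in c])
s=ctrl.get_state(); print(s)
E
```

```text
pics
scene [[416.8148069578361, 0.0, 277.04677219553366], [0.0, 416.8148069578361, 216.20900007164127], [0.0, 0.0, 1.0]] [[0.1463, 0.9892, 0.0089, -0.0851], [-0.8422, 0.1198, 0.5257, 0.4695], [0.5189, -0.0844, 0.8506, -1.0759], [0.0, 0.0, 0.0, 1.0]] ['img', 'K', 'view']
side [[456.0630864507901, 0.0, 272.33583437941155], [0.0, 456.0630864507901, 199.79574206196767], [0.0, 0.0, 1.0]] [[-0.8963, -0.4435, 0.0022, 0.5215], [0.3485, -0.7012, 0.622, -0.2387], [-0.2743, 0.5583, 0.783, -0.5426], [0.0, 0.0, 0.0, 1.0]] ['img', 'K', 'view']
{'clock': 0.1, 'q': array([-1.08864196e+00,  2.42787329e+01,  9.34280695e+01,  1.60372210e-05,
        6.23722983e+01, -1.08866160e+00]), 'joint_vel': array([ 0.00812324, -0.10590242, -0.14164866, -0.02512204, -0.03950529,
       -0.02948613]), 'joint_efforts': array([ 6.49496542e-04, -5.45618248e+01, -2.74323839e+01,  6.46709581e-02,
        1.88581715e-02,  1.54216096e-06]), 'tool_pos': array([6.24501517e-01, 3.50240931e-05, 2.32986839e-01]), 'ee_rot': array([-1.79920914e+02, -1.51707637e-03,  9.00000111e+01]), 'ft_force': array([-0.44317499,  0.59577827,  0.54981814]), 'ft_torque': array([ 0.00197205,  0.02012603, -0.01199452]), 'grasp_force': 0.0, 'finger_gap': 0.08800821461454893}
```

View pics/scene0.png

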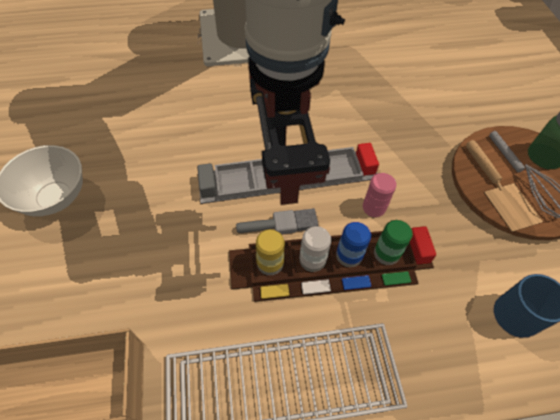

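View pics/side0.png

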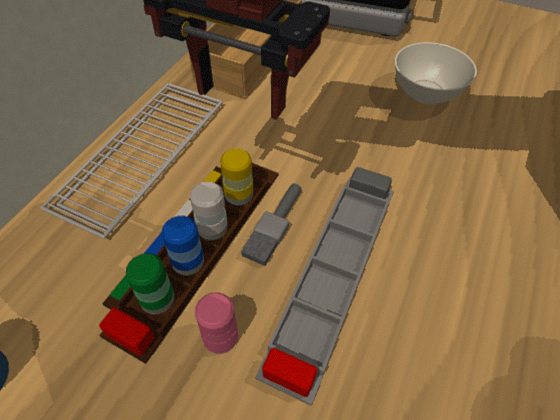

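The scene shows (from the red end at right, +y): green (393,240), blue (353,243), white (315,248) and yellow (270,252). The serving rack lies nearer the robot, with its red block at (367,158) and the grey one at (206,180). The pink shaker at (380,193) stands between the racks as a distractor. I'll enlarge for measuring.

```bash
python3 - <<'E'
import cv2
a=cv2.imread("pics/scene0.png")[130:310,190:440]; cv2.imwrite("pics/sc.png",cv2.resize(a,None,fx=3,fy=3,interpolation=2))
a=cv2.imread("pics/side0.png")[140:400,90:400]; cv2.imwrite("pics/si.png",cv2.resize(a,None,fx=2.3,fy=2.3,interpolation=2))
E
```

```text
(no output)
```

View pics/sc.png

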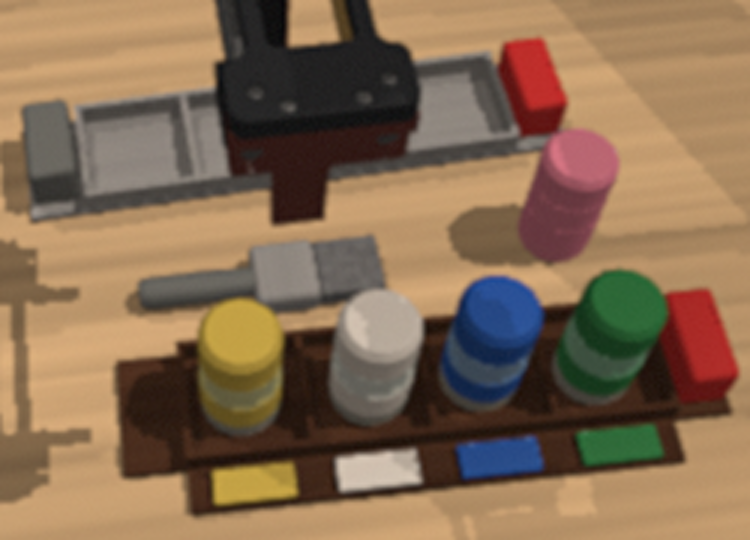

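View pics/si.png

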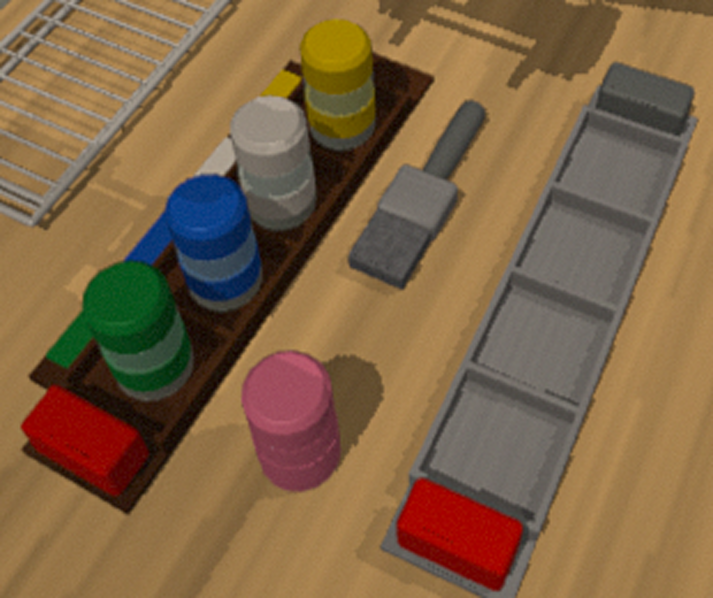

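```bash
cat > h.py <<'E'
import numpy as np
from scipy.optimize import least_squares
from cell import ctrl,capture
C={"scene":(np.array([[416.8148,0,277.0468],[0,416.8148,216.209],[0,0,1]]),np.array([[0.1463,0.9892,0.0089,-0.0851],[-0.8422,0.1198,0.5257,0.4695],[0.5189,-0.0844,0.8506,-1.0759]])),
"side":(np.array([[456.063,0,272.3358],[0,456.063,199.7957],[0,0,1]]),np.array([[-0.8963,-0.4435,0.0022,0.5215],[0.3485,-0.7012,0.622,-0.2387],[-0.2743,0.5583,0.783,-0.5426]]))}
def proj(c,P):
    K,V=C[c]; p=V[:,:3]@np.asarray(P)+V[:,3]; p=K@np.array([p[0],-p[1],-p[2]]); return p[:2]/p[2]
def back(c,uv,z):
    K,V=C[c]; d=np.linalg.inv(K)@np.array([*uv,1]); d=V[:,:3].T@(d*[1,-1,-1]); o=-V[:,:3].T@V[:,3]; return o+d*(z-o[2])/d[2]
E
python3 - <<'E'
from h import *
un={"scene":lambda u:np.array(u)/3+[190-.33,130-.33],"side":lambda u:np.array(u)/2.3+[90-.28,140-.28]}
tops={"yellow":((242,335),(337,47)),"white":((380,327),(271,126)),"blue":((500,313),(209,209)),"green":((623,308),(129,298))}
tops["pink"]=((576,166),(288,386))
for n,(a,b) in tops.items():
    z=.091 if n!="pink" else .085
    print(n,back("scene",un["scene"](a),z)[:2].round(4),back("side",un["side"](b),z)[:2].round(4))
for n,a,b in(("ty",(255,483),None),("tw",(379,470),(220,158)),("tb",(500,458),None),("tg",(620,446),(68,342))):
    print(n,back("scene",un["scene"](a),.011)[:2].round(4))
S=[("side",*t) for t in[(470,370,35,70),(582,407,-35,70),(512,278,35,0),(616,310,-35,0),(553,195,35,-70),(647,222,-35,-70)]]+[("scene",*t) for t in[(183,95,-35,-70),(192,180,35,-70),(490,57,-35,139),(517,135,35,139),(77,105,-35,-139)]]
def f(p,r=0):
    c,s=np.cos(p[2]),np.sin(p[2]); o=[]
    for cam,u,v,x,y in S:
        x/=1e3;y/=1e3
        o.append(proj(cam,(p[0]+c*x-s*y,p[1]+s*x+c*y,.022))-un[cam]((u,v)))
    return np.ravel(o)
r=least_squares(f,[.5,0,0]); p=r.x; print(p,np.degrees(p[2])); print(r.fun.reshape(-1,2).round(1).tolist())
for y in(-.105,-.035,.035,.105): print((p[:2]+[-np.sin(p[2])*y,np.cos(p[2])*y]).round(4))
E
```

```text
yellow [ 0.6579 -0.0227] [ 0.6496 -0.0187]
white [0.6635 0.0498] [0.6533 0.0547]
blue [0.6642 0.1146] [0.6531 0.121 ]
green [0.6705 0.1803] [0.6592 0.1869]
pink [0.5725 0.1838] [0.5614 0.1904]
ty [ 0.7089 -0.0229]
tw [0.7112 0.047 ]
tb [0.7138 0.1161]
tg [0.7165 0.1855]
[0.46567678 0.04072125 0.03756159] 2.1521202939470103
[[-2.3, -1.9], [-0.4, 2.7], [-1.3, -3.7], [1.4, 0.5], [-2.2, -4.5], [2.5, -0.2], [0.4, -1.6], [3.0, -1.7], [-0.7, -3.0], [0.2, -2.2], [1.1, -0.2]]
[ 0.4696 -0.0642]
[0.467  0.0057]
[0.4644 0.0757]
[0.4617 0.1456]
```

```bash
python3 - <<'E'
from h import *
import cv2
c=capture("wrist"); cv2.imwrite("pics/w0.png",c["img"]); print(c["K"].tolist(),c["view"].round(4).tolist())
E
```

```text
[[356.1071677733709, 0.0, 286.46167004669053], [0.0, 356.1071677733709, 208.64348980937862], [0.0, 0.0, 1.0]] [[1.0, -0.0003, -0.0017, -0.623], [-0.0002, 0.9545, -0.2982, 0.0363], [0.0017, 0.2982, 0.9545, -0.3921], [0.0, 0.0, 0.0, 1.0]]
```

View pics/w0.png

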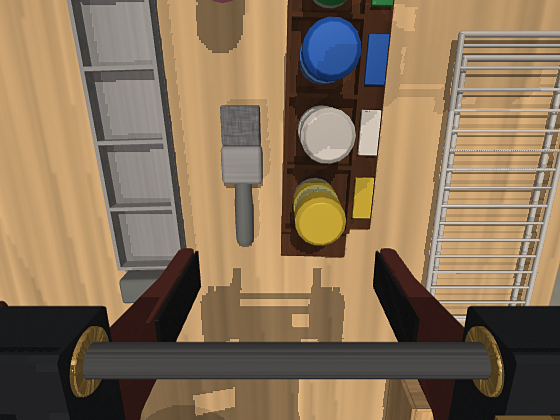

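The wrist view looks almost straight down. Serving-rack dividers: (112,209)-(174,206), (98,146)-(166,142) and (85,70)-(158,66). Lids: yellow (320,220), white (326,134), blue (331,47). Tags: (363,198), (370,133), (377,59).

```bash
python3 - <<'E'
import h
from h import *
c=capture("wrist"); C["w"]=(c["K"],c["view"][:3])
for n,u in(("y",(320,220)),("w",(326,134)),("b",(331,47))): print(n,back("w",u,.089)[:2].round(4))
for n,u in(("ty",(363,198)),("tw",(370,133)),("tb",(377,59))): print(n,(back("w",u,.011)[:2]-[.051,-.002]).round(4))
S=[(112,209,-35,-70),(174,206,35,-70),(98,146,-35,0),(166,142,35,0),(85,70,-35,70),(158,66,35,70)]
def f(p):
    c,s=np.cos(p[2]),np.sin(p[2])
    return np.ravel([proj("w",(p[0]+(c*x-s*y)/1e3,p[1]+(s*x+c*y)/1e3,.022))-(u,v) for u,v,x,y in S])
r=least_squares(f,[.5,0,0]); p=r.x; print(p,np.degrees(p[2]),r.fun.round(1))
for y in(-.105,-.035,.035,.105): print((p[:2]+[-np.sin(p[2])*y,np.cos(p[2])*y]).round(4))
print(ctrl.get_state()["tool_pos"])
E
```

```text
y [ 0.6527 -0.0206]
w [0.6555 0.0536]
b [0.6572 0.1186]
ty [ 0.6554 -0.0204]
tw [0.6581 0.0491]
tb [0.66   0.1196]
[0.46810001 0.0386125  0.0336048 ] 1.92541339349934 [-1.3  0.9  2.   1.8  0.1 -2.2  1.2 -0.6 -1.  -0.5 -0.7  0.9]
[ 0.4716 -0.0663]
[0.4693 0.0036]
[0.4669 0.0736]
[0.4646 0.1436]
[6.24648319e-01 3.83507206e-05 2.33187363e-01]
```

Request:
drive_tool:
  deltas:
    - [[4,18,0],[0,0,0],87.8]
    - [[6,26,0],[0,0,0],87.8]
    - [[6,26,0],[0,0,0],87.8]
    - [[6,26,0],[0,0,0],87.8]
    - [[6,26,0],[0,0,0],87.8]
    - [[6,26,0],[0,0,0],87.8]
    - [[3,22,0],[0,0,0],87.8]
    - [[2,14,0],[0,0,0],87.8]
    - [[0,0,0],[0,0,0],87.8]
    - [[0,0,0],[0,0,0],87.8]
  force: 15

```text
clock: 1.2
tool_pos: [0.6637, 0.1841, 0.2335]
ee_rot: [-180.0, 0.0, 90.0]
ft_force: [0.4, -0.5, 0.0]
finger_gap: 0.0878
grasp_force: 0.0
```

Request:
drive_tool:
  deltas:
    - [[0,0,-20],[0,0,0],87.8]
    - [[0,0,-30],[0,0,0],87.8]
    - [[0,0,-30],[0,0,0],87.8]
    - [[0,0,-30],[0,0,0],87.8]
    - [[0,0,-25],[0,0,0],87.8]
    - [[0,0,-20],[0,0,0],87.8]
    - [[0,0,-15],[0,0,0],87.8]
    - [[0,0,-10],[0,0,0],87.8]
    - [[0,0,-5],[0,0,0],87.8]
    - [[0,0,0],[0,0,0],87.8]

```text
clock: 2.2
tool_pos: [0.664, 0.1838, 0.0485]
ee_rot: [-180.0, 0.0, 90.0]
ft_force: [-0.4, 0.4, -0.4]
finger_gap: 0.0878
grasp_force: 0.0
```

```bash
python3 - <<'E'
from h import *
import cv2
a=capture("side")["img"][140:400,90:400]; b=capture("wrist")["img"]
a=cv2.resize(a,(400,335)); b=cv2.resize(b,(400,300)); b=cv2.copyMakeBorder(b,0,35,0,0,0)
cv2.imwrite("pics/g1.png",np.hstack([a,b]))
E
```

```text
(no output)
```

View pics/g1.png

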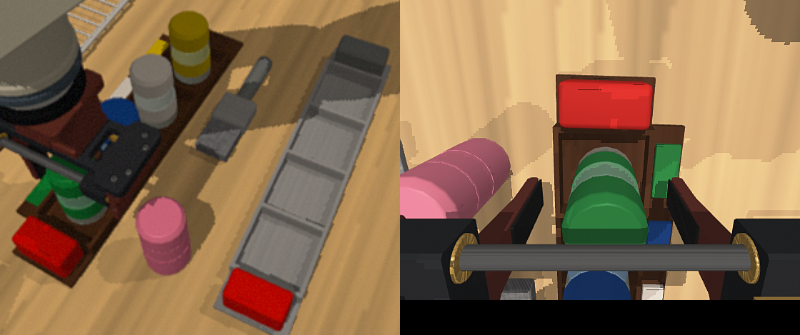

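Green sits centred between the open fingers (wrist view, x≈603 of 496..710). Pink is clear below the gripper body. Closing.

Request:
drive_tool:
  deltas:
    - [[0,0,0],[0,0,0],36]
    - [[0,0,0],[0,0,0],36]
    - [[0,0,0],[0,0,0],36]
    - [[0,0,0],[0,0,0],36]
    - [[0,0,0],[0,0,0],36]
    - [[0,0,0],[0,0,0],36]
    - [[0,0,0],[0,0,0],36]
    - [[0,0,0],[0,0,0],36]
  force: 20

```text
clock: 3.1
tool_pos: [0.6641, 0.1841, 0.0487]
ee_rot: [180.0, -0.0, 90.0]
ft_force: [-0.7, -0.5, -0.4]
finger_gap: 0.046
grasp_force: 20.0
```

Request:
drive_tool:
  deltas:
    - [[0,0,5],[0,0,0],36]
    - [[0,0,15],[0,0,0],36]
    - [[0,0,25],[0,0,0],36]
    - [[0,0,25],[0,0,0],36]
    - [[0,0,20],[0,0,0],36]
    - [[0,0,15],[0,0,0],36]
    - [[0,0,5],[0,0,0],36]
    - [[0,0,0],[0,0,0],36]

```text
clock: 3.9
tool_pos: [0.6642, 0.1841, 0.1596]
ee_rot: [179.9, -0.0, 90.0]
ft_force: [-0.8, -0.2, -2.0]
finger_gap: 0.0459
grasp_force: 20.0
```

Request:
drive_tool:
  deltas:
    - [[-9,-12,0],[0,0,0],36]
    - [[-18,-23,0],[0,0,0],36]
    - [[-20,-25,0],[0,0,0],36]
    - [[-22,-28,0],[0,0,0],36]
    - [[-22,-28,0],[0,0,0],36]
    - [[-22,-28,0],[0,0,0],36]
    - [[-22,-28,0],[0,0,0],36]
    - [[-20,-27,0],[0,0,0],36]
    - [[-18,-24,0],[0,0,0],36]
    - [[-12,-16,0],[0,0,0],36]
    - [[-8,-10,0],[0,0,0],36]
    - [[0,0,0],[0,0,0],36]

```text
clock: 5.1
tool_pos: [0.4692, -0.0659, 0.158]
ee_rot: [-179.9, -0.0, 89.9]
ft_force: [0.3, 0.4, -1.7]
finger_gap: 0.0459
grasp_force: 20.0
```

Request:
drive_tool:
  deltas:
    - [[1,0,-10],[0,0,0],36]
    - [[0,0,-20],[0,0,0],36]
    - [[0,0,-25],[0,0,0],36]
    - [[0,0,-20],[0,0,0],36]
    - [[0,0,-12],[0,0,0],36]
    - [[0,0,-8],[0,0,0],36]
    - [[0,0,-5],[0,0,0],36]
    - [[0,0,-4],[0,0,0],36]
    - [[0,0,-2],[0,0,0],36]
    - [[0,0,-2],[0,0,0],36]
    - [[0,0,-1],[0,0,0],36]
    - [[0,0,0],[0,0,0],36]

```text
clock: 6.3
tool_pos: [0.4721, -0.0651, 0.0499]
ee_rot: [180.0, 0.0, 90.0]
ft_force: [-0.2, -0.6, -1.5]
finger_gap: 0.0456
grasp_force: 20.0
```

```bash
python3 - <<'E'
from h import *
import cv2
a=capture("side")["img"][140:400,90:400]; b=capture("wrist")["img"]
a=cv2.resize(a,(400,335)); b=cv2.resize(b,(400,300)); b=cv2.copyMakeBorder(b,0,35,0,0,0)
cv2.imwrite("pics/g2.png",np.hstack([a,b]))
E
```

```text
(no output)
```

View pics/g2.png

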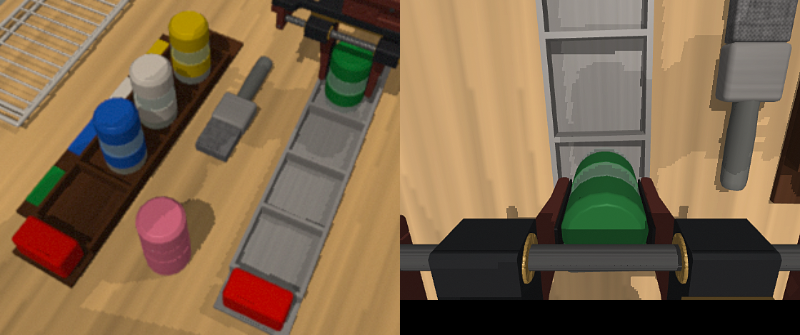

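Green is upright in the pocket next to the grey block, centred between the pocket walls (pocket x 555–645, shaker ≈604). I'll lower the last millimetre and release.

Request:
drive_tool:
  deltas:
    - [[-1,0,-1],[0,0,0],36]
    - [[0,0,-0.6],[0,0,0],36]
    - [[0,0,0],[0,0,0],46]
    - [[0,0,0],[0,0,0],50]
    - [[0,0,0],[0,0,0],70]
    - [[0,0,0],[0,0,0],87.8]
    - [[0,0,0],[0,0,0],87.8]
    - [[0,0,0],[0,0,0],87.8]
    - [[0,0,0],[0,0,0],87.8]

```text
clock: 7.3
tool_pos: [0.471, -0.065, 0.048]
ee_rot: [-180.0, -0.0, 90.0]
ft_force: [-0.2, 0.9, 0.2]
finger_gap: 0.0857
grasp_force: 0.0
```

Request:
drive_tool:
  deltas:
    - [[0,0,10],[0,0,0],87.8]
    - [[0,0,20],[0,0,0],87.8]
    - [[0,0,25],[0,0,0],87.8]
    - [[0,0,25],[0,0,0],87.8]
    - [[0,0,20],[0,0,0],87.8]
    - [[0,0,10],[0,0,0],87.8]
    - [[0,0,0],[0,0,0],87.8]

```text
clock: 8.0
tool_pos: [0.4719, -0.0651, 0.1596]
ee_rot: [179.8, 0.0, 90.0]
ft_force: [0.4, -0.0, -1.0]
finger_gap: 0.0877
grasp_force: 0.0
```

Request:
drive_tool:
  deltas:
    - [[10,10,0],[0,0,0],87.8]
    - [[20,20,0],[0,0,0],87.8]
    - [[24,24,0],[0,0,0],87.8]
    - [[26,25,0],[0,0,0],87.8]
    - [[26,25,0],[0,0,0],87.8]
    - [[26,25,0],[0,0,0],87.8]
    - [[24,24,0],[0,0,0],87.8]
    - [[16,16,0],[0,0,0],87.8]
    - [[10,10,0],[0,0,0],87.8]
    - [[5,4.5,0],[0,0,0],87.8]
    - [[0,0,0],[0,0,0],87.8]

```text
clock: 9.1
tool_pos: [0.6578, 0.1189, 0.1571]
ee_rot: [-179.9, 0.0, 90.0]
ft_force: [-0.4, -0.4, 0.3]
finger_gap: 0.0879
grasp_force: 0.0
```

Request:
drive_tool:
  deltas:
    - [[0,0,-10],[0,0,0],87.8]
    - [[0,0,-20],[0,0,0],87.8]
    - [[0,0,-25],[0,0,0],87.8]
    - [[0,0,-25],[0,0,0],87.8]
    - [[0,0,-20],[0,0,0],87.8]
    - [[0,0,-10],[0,0,0],87.8]
    - [[0,0,0],[0,0,0],87.8]

```text
clock: 9.8
tool_pos: [0.6564, 0.1176, 0.0463]
ee_rot: [-179.8, 0.0, 90.0]
ft_force: [-0.5, -0.6, 0.2]
finger_gap: 0.0875
grasp_force: 0.0
```

```bash
python3 - <<'E'
from h import *
import cv2
a=capture("side")["img"][140:400,90:400]; b=capture("wrist")["img"]
a=cv2.resize(a,(400,335)); b=cv2.resize(b,(400,300)); b=cv2.copyMakeBorder(b,0,35,0,0,0)
cv2.imwrite("pics/b1.png",np.hstack([a,b]))
E
```

```text
(no output)
```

View pics/b1.png

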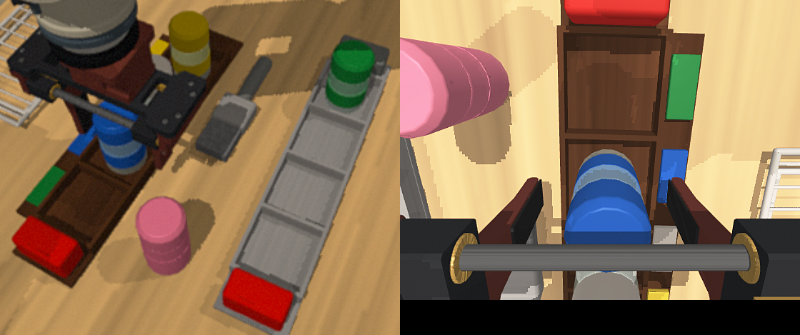

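Green stands upright in the end pocket, and blue is centred between the fingers (≈606).

Request:
drive_tool:
  deltas:
    - [[0,0,0],[0,0,0],36]
    - [[0,0,0],[0,0,0],36]
    - [[0,0,0],[0,0,0],36]
    - [[0,0,0],[0,0,0],36]
    - [[0,0,0],[0,0,0],36]
    - [[0,0,0],[0,0,0],36]
    - [[0,0,0],[0,0,0],36]
    - [[0,0,0],[0,0,0],36]

```text
clock: 10.7
tool_pos: [0.6581, 0.1186, 0.0482]
ee_rot: [180.0, -0.0, 90.0]
ft_force: [-0.4, -0.2, 1.5]
finger_gap: 0.0458
grasp_force: 20.0
```

Request:
drive_tool:
  deltas:
    - [[0,0,5],[0,0,0],36]
    - [[0,0,15],[0,0,0],36]
    - [[0,0,25],[0,0,0],36]
    - [[0,0,25],[0,0,0],36]
    - [[0,0,20],[0,0,0],36]
    - [[0,0,15],[0,0,0],36]
    - [[0,0,5],[0,0,0],36]
    - [[0,0,0],[0,0,0],36]

```text
clock: 11.5
tool_pos: [0.6582, 0.1186, 0.159]
ee_rot: [179.9, -0.0, 90.0]
ft_force: [-1.0, -0.5, -2.1]
finger_gap: 0.0458
grasp_force: 20.0
```

Request:
drive_tool:
  deltas:
    - [[-8,-5,0],[0,0,0],36]
    - [[-18,-11,0],[0,0,0],36]
    - [[-25,-15,0],[0,0,0],36]
    - [[-27,-16,0],[0,0,0],36]
    - [[-27,-16,0],[0,0,0],36]
    - [[-27,-16,0],[0,0,0],36]
    - [[-25,-15,0],[0,0,0],36]
    - [[-18,-11,0],[0,0,0],36]
    - [[-10,-6,0],[0,0,0],36]
    - [[-5,-3,0],[0,0,0],36]
    - [[0,0,0],[0,0,0],36]

```text
clock: 12.6
tool_pos: [0.4677, 0.0044, 0.1579]
ee_rot: [-180.0, -0.0, 90.0]
ft_force: [0.2, 0.1, -1.6]
finger_gap: 0.0455
grasp_force: 20.0
```

Request:
drive_tool:
  deltas:
    - [[0,0,-10],[0,0,0],36]
    - [[0,0,-20],[0,0,0],36]
    - [[0,0,-25],[0,0,0],36]
    - [[0,0,-20],[0,0,0],36]
    - [[0,0,-12],[0,0,0],36]
    - [[0,0,-8],[0,0,0],36]
    - [[0,0,-5],[0,0,0],36]
    - [[0,0,-4],[0,0,0],36]
    - [[0,0,-2],[0,0,0],36]
    - [[0,0,-2],[0,0,0],36]
    - [[0,0,-1],[0,0,0],36]
    - [[0,0,0],[0,0,0],36]

```text
clock: 13.8
tool_pos: [0.4681, 0.0045, 0.0492]
ee_rot: [180.0, -0.0, 90.0]
ft_force: [-0.7, 0.2, -1.8]
finger_gap: 0.0454
grasp_force: 20.0
```

```bash
python3 - <<'E'
from h import *
import cv2
a=capture("side")["img"][140:400,90:400]; b=capture("wrist")["img"]
a=cv2.resize(a,(400,335)); b=cv2.resize(b,(400,300)); b=cv2.copyMakeBorder(b,0,35,0,0,0)
cv2.imwrite("pics/b2.png",np.hstack([a,b]))
E
```

```text
(no output)
```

View pics/b2.png

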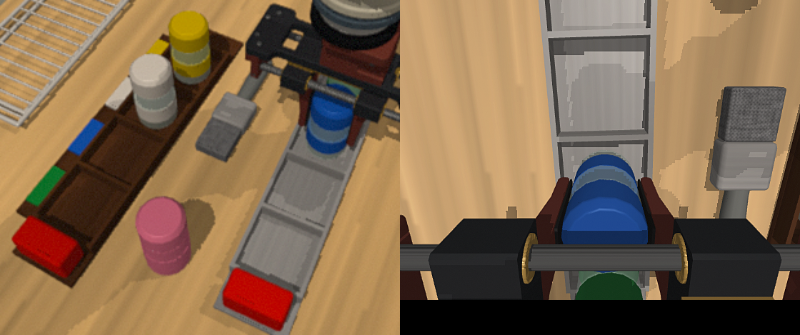

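Blue is in the second pocket from grey, centred. Releasing, lifting, then going to white.

Request:
drive_tool:
  deltas:
    - [[0,0,-1],[0,0,0],36]
    - [[0,0,-0.4],[0,0,0],36]
    - [[0,0,0],[0,0,0],46]
    - [[0,0,0],[0,0,0],50]
    - [[0,0,0],[0,0,0],70]
    - [[0,0,0],[0,0,0],87.8]
    - [[0,0,0],[0,0,0],87.8]
    - [[0,0,0],[0,0,0],87.8]
    - [[0,0,0],[0,0,0],87.8]

```text
clock: 14.8
tool_pos: [0.468, 0.0045, 0.0476]
ee_rot: [-180.0, 0.0, 90.0]
ft_force: [0.4, -0.1, 0.5]
finger_gap: 0.0863
grasp_force: 0.0
```

Request:
drive_tool:
  deltas:
    - [[0,0,10],[0,0,0],87.8]
    - [[0,0,20],[0,0,0],87.8]
    - [[0,0,25],[0,0,0],87.8]
    - [[0,0,25],[0,0,0],87.8]
    - [[0,0,20],[0,0,0],87.8]
    - [[0,0,10],[0,0,0],87.8]
    - [[0,0,0],[0,0,0],87.8]

```text
clock: 15.5
tool_pos: [0.4689, 0.0045, 0.1592]
ee_rot: [179.8, 0.0, 90.0]
ft_force: [-0.7, -0.2, 0.1]
finger_gap: 0.0878
grasp_force: 0.0
```

Request:
drive_tool:
  deltas:
    - [[10,3,0],[0,0,0],87.8]
    - [[20,5,0],[0,0,0],87.8]
    - [[25,6,0],[0,0,0],87.8]
    - [[26,7,0],[0,0,0],87.8]
    - [[26,7,0],[0,0,0],87.8]
    - [[26,7,0],[0,0,0],87.8]
    - [[25,6,0],[0,0,0],87.8]
    - [[16,4,0],[0,0,0],87.8]
    - [[10,2,0],[0,0,0],87.8]
    - [[5,1,0],[0,0,0],87.8]
    - [[0,0,0],[0,0,0],87.8]

```text
clock: 16.6
tool_pos: [0.6568, 0.0526, 0.1567]
ee_rot: [-179.9, 0.0, 90.0]
ft_force: [0.1, 0.4, -0.9]
finger_gap: 0.0878
grasp_force: 0.0
```

Request:
drive_tool:
  deltas:
    - [[0,0,-10],[0,0,0],87.8]
    - [[0,0,-20],[0,0,0],87.8]
    - [[0,0,-25],[0,0,0],87.8]
    - [[0,0,-25],[0,0,0],87.8]
    - [[0,0,-20],[0,0,0],87.8]
    - [[0,0,-10],[0,0,0],87.8]
    - [[0,0,0],[0,0,0],87.8]

```text
clock: 17.3
tool_pos: [0.6553, 0.0523, 0.046]
ee_rot: [-179.8, 0.0, 90.0]
ft_force: [0.2, -0.6, -0.2]
finger_gap: 0.0878
grasp_force: 0.0
```

```bash
python3 - <<'E'
from h import *
import cv2
a=capture("side")["img"][140:400,90:400]; b=capture("wrist")["img"]
a=cv2.resize(a,(400,335)); b=cv2.resize(b,(400,300)); b=cv2.copyMakeBorder(b,0,35,0,0,0)
cv2.imwrite("pics/w1.png",np.hstack([a,b]))
E
```

```text
(no output)
```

View pics/w1.png

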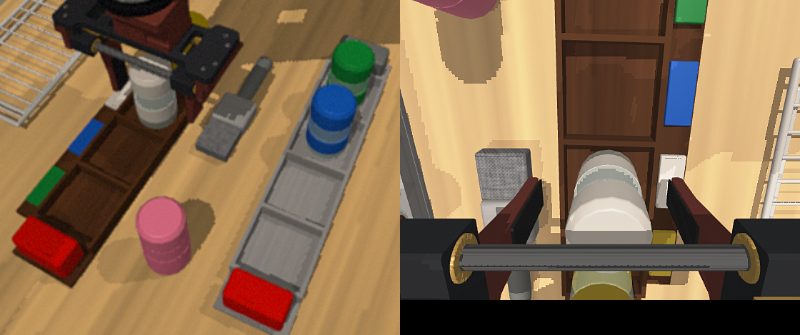

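Green and blue stand in their pockets and white is centred between the fingers (≈608).

Request:
drive_tool:
  deltas:
    - [[0,0,0],[0,0,0],36]
    - [[0,0,0],[0,0,0],36]
    - [[0,0,0],[0,0,0],36]
    - [[0,0,0],[0,0,0],36]
    - [[0,0,0],[0,0,0],36]
    - [[0,0,0],[0,0,0],36]
    - [[0,0,0],[0,0,0],36]
    - [[0,0,0],[0,0,0],36]

```text
clock: 18.2
tool_pos: [0.6572, 0.0525, 0.0478]
ee_rot: [180.0, -0.0, 90.0]
ft_force: [0.2, 0.0, 1.7]
finger_gap: 0.0456
grasp_force: 20.0
```

Request:
drive_tool:
  deltas:
    - [[0,0,5],[0,0,0],36]
    - [[0,0,15],[0,0,0],36]
    - [[0,0,25],[0,0,0],36]
    - [[0,0,25],[0,0,0],36]
    - [[0,0,20],[0,0,0],36]
    - [[0,0,15],[0,0,0],36]
    - [[0,0,5],[0,0,0],36]
    - [[0,0,0],[0,0,0],36]

```text
clock: 19.0
tool_pos: [0.6572, 0.0526, 0.1585]
ee_rot: [179.9, -0.0, 90.0]
ft_force: [0.0, 0.8, -1.8]
finger_gap: 0.0456
grasp_force: 20.0
```

Request:
drive_tool:
  deltas:
    - [[-8,1,0],[0,0,0],36]
    - [[-18,2,0],[0,0,0],36]
    - [[-25,3,0],[0,0,0],36]
    - [[-27,3,0],[0,0,0],36]
    - [[-27,3,0],[0,0,0],36]
    - [[-27,3,0],[0,0,0],36]
    - [[-25,3,0],[0,0,0],36]
    - [[-18,2,0],[0,0,0],36]
    - [[-10,1,0],[0,0,0],36]
    - [[-6,1,0],[0,0,0],36]
    - [[0,0,0],[0,0,0],36]

```text
clock: 20.1
tool_pos: [0.4655, 0.0746, 0.1574]
ee_rot: [-180.0, 0.0, 90.0]
ft_force: [0.1, -0.4, -2.2]
finger_gap: 0.0452
grasp_force: 20.0
```

Request:
drive_tool:
  deltas:
    - [[0,0,-10],[0,0,0],36]
    - [[0,0,-20],[0,0,0],36]
    - [[0,0,-25],[0,0,0],36]
    - [[0,0,-20],[0,0,0],36]
    - [[0,0,-12],[0,0,0],36]
    - [[0,0,-8],[0,0,0],36]
    - [[0,0,-5],[0,0,0],36]
    - [[0,0,-4],[0,0,0],36]
    - [[0,0,-2],[0,0,0],36]
    - [[0,0,-2],[0,0,0],36]
    - [[0,0,-1],[0,0,0],36]
    - [[0,0,0],[0,0,0],36]

```text
clock: 21.3
tool_pos: [0.4661, 0.0745, 0.0489]
ee_rot: [180.0, -0.0, 90.0]
ft_force: [0.2, -1.0, -1.5]
finger_gap: 0.0453
grasp_force: 20.0
```

```bash
python3 - <<'E'
from h import *
import cv2
a=capture("side")["img"][140:400,90:400]; b=capture("wrist")["img"]
a=cv2.resize(a,(400,335)); b=cv2.resize(b,(400,300)); b=cv2.copyMakeBorder(b,0,35,0,0,0)
cv2.imwrite("pics/w2.png",np.hstack([a,b]))
E
```

```text
(no output)
```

View pics/w2.png

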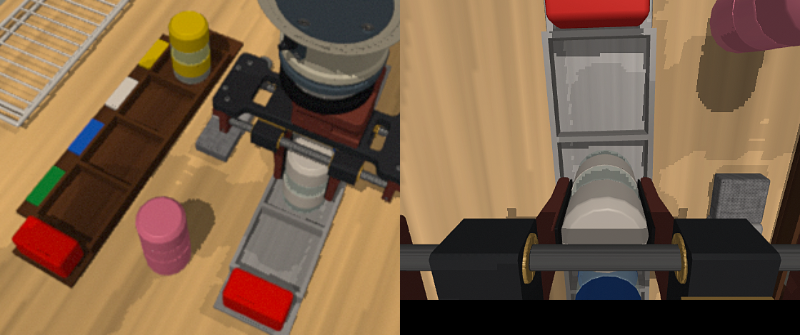

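White is in the third pocket, centred (604 in a pocket spanning 556–652). Releasing, then going to yellow.

Request:
drive_tool:
  deltas:
    - [[0,0,-1],[0,0,0],36]
    - [[0,0,-0.2],[0,0,0],36]
    - [[0,0,0],[0,0,0],46]
    - [[0,0,0],[0,0,0],50]
    - [[0,0,0],[0,0,0],70]
    - [[0,0,0],[0,0,0],87.8]
    - [[0,0,0],[0,0,0],87.8]
    - [[0,0,0],[0,0,0],87.8]
    - [[0,0,0],[0,0,0],87.8]

```text
clock: 22.3
tool_pos: [0.466, 0.0745, 0.0475]
ee_rot: [180.0, 0.0, 90.0]
ft_force: [-0.4, -0.9, -0.1]
finger_gap: 0.0856
grasp_force: 0.0
```

Request:
drive_tool:
  deltas:
    - [[0,0,10],[0,0,0],87.8]
    - [[0,0,20],[0,0,0],87.8]
    - [[0,0,25],[0,0,0],87.8]
    - [[0,0,25],[0,0,0],87.8]
    - [[0,0,20],[0,0,0],87.8]
    - [[0,0,10],[0,0,0],87.8]
    - [[0,0,0],[0,0,0],87.8]

```text
clock: 23.0
tool_pos: [0.4669, 0.0746, 0.159]
ee_rot: [179.8, -0.0, 90.0]
ft_force: [-0.0, -0.2, -0.4]
finger_gap: 0.0878
grasp_force: 0.0
```

Request:
drive_tool:
  deltas:
    - [[10,-5,0],[0,0,0],87.8]
    - [[20,-10,0],[0,0,0],87.8]
    - [[25,-13,0],[0,0,0],87.8]
    - [[26,-13,0],[0,0,0],87.8]
    - [[26,-13,0],[0,0,0],87.8]
    - [[26,-13,0],[0,0,0],87.8]
    - [[24,-13,0],[0,0,0],87.8]
    - [[16,-8,0],[0,0,0],87.8]
    - [[10,-5,0],[0,0,0],87.8]
    - [[5,-2,0],[0,0,0],87.8]
    - [[0,0,0],[0,0,0],87.8]

```text
clock: 24.1
tool_pos: [0.6539, -0.0207, 0.1565]
ee_rot: [-179.9, -0.0, 90.0]
ft_force: [-0.1, -0.9, 0.4]
finger_gap: 0.0878
grasp_force: 0.0
```

Request:
drive_tool:
  deltas:
    - [[0,0,-10],[0,0,0],87.8]
    - [[0,0,-20],[0,0,0],87.8]
    - [[0,0,-25],[0,0,0],87.8]
    - [[0,0,-25],[0,0,0],87.8]
    - [[0,0,-20],[0,0,0],87.8]
    - [[0,0,-9],[0,0,0],87.8]
    - [[0,0,0],[0,0,0],87.8]

```text
clock: 24.8
tool_pos: [0.6524, -0.0201, 0.0469]
ee_rot: [-179.8, -0.0, 90.0]
ft_force: [0.4, 0.0, 0.0]
finger_gap: 0.0877
grasp_force: 0.0
```

```bash
python3 - <<'E'
from h import *
import cv2
a=capture("side")["img"][140:400,90:400]; b=capture("wrist")["img"]
a=cv2.resize(a,(400,335)); b=cv2.resize(b,(400,300)); b=cv2.copyMakeBorder(b,0,35,0,0,0)
cv2.imwrite("pics/y1.png",np.hstack([a,b]))
E
```

```text
(no output)
```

View pics/y1.png

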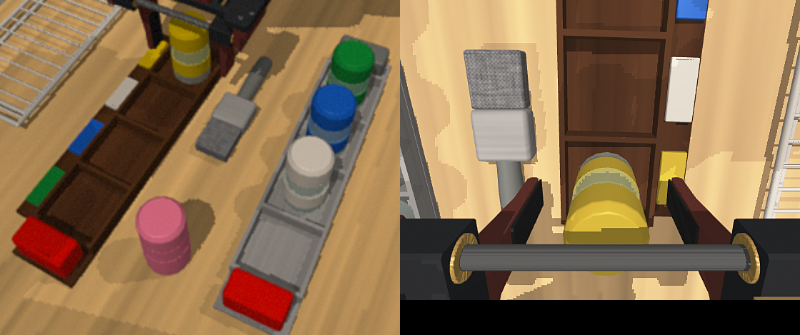

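Three stand correctly and yellow is centred between the fingers (≈606).

Request:
drive_tool:
  deltas:
    - [[0,0,0],[0,0,0],36]
    - [[0,0,0],[0,0,0],36]
    - [[0,0,0],[0,0,0],36]
    - [[0,0,0],[0,0,0],36]
    - [[0,0,0],[0,0,0],36]
    - [[0,0,0],[0,0,0],36]
    - [[0,0,0],[0,0,0],36]
    - [[0,0,0],[0,0,0],36]

```text
clock: 25.7
tool_pos: [0.654, -0.0205, 0.0486]
ee_rot: [180.0, 0.0, 90.0]
ft_force: [-0.5, -0.6, 2.3]
finger_gap: 0.0455
grasp_force: 20.0
```

Request:
drive_tool:
  deltas:
    - [[0,0,5],[0,0,0],36]
    - [[0,0,15],[0,0,0],36]
    - [[0,0,25],[0,0,0],36]
    - [[0,0,25],[0,0,0],36]
    - [[0,0,20],[0,0,0],36]
    - [[0,0,15],[0,0,0],36]
    - [[0,0,5],[0,0,0],36]
    - [[0,0,0],[0,0,0],36]

```text
clock: 26.5
tool_pos: [0.6542, -0.0205, 0.1593]
ee_rot: [179.9, 0.0, 90.0]
ft_force: [-0.8, 0.1, -1.3]
finger_gap: 0.0456
grasp_force: 20.0
```

Request:
drive_tool:
  deltas:
    - [[-8,7,0],[0,0,0],36]
    - [[-18,16,0],[0,0,0],36]
    - [[-25,22,0],[0,0,0],36]
    - [[-27,23,0],[0,0,0],36]
    - [[-27,23,0],[0,0,0],36]
    - [[-27,23,0],[0,0,0],36]
    - [[-25,22,0],[0,0,0],36]
    - [[-18,16,0],[0,0,0],36]
    - [[-10,8,0],[0,0,0],36]
    - [[-6,5,0],[0,0,0],36]
    - [[0,0,0],[0,0,0],36]

```text
clock: 27.6
tool_pos: [0.4625, 0.1447, 0.1582]
ee_rot: [-180.0, 0.0, 90.0]
ft_force: [0.0, 0.6, -2.8]
finger_gap: 0.0457
grasp_force: 20.0
```

Request:
drive_tool:
  deltas:
    - [[0,0,-10],[0,0,0],36]
    - [[0,0,-20],[0,0,0],36]
    - [[0,0,-25],[0,0,0],36]
    - [[0,0,-20],[0,0,0],36]
    - [[0,0,-12],[0,0,0],36]
    - [[0,0,-8],[0,0,0],36]
    - [[0,0,-5],[0,0,0],36]
    - [[0,0,-4],[0,0,0],36]
    - [[0,0,-2],[0,0,0],36]
    - [[0,0,-2],[0,0,0],36]
    - [[0,0,-1],[0,0,0],36]
    - [[0,0,0],[0,0,0],36]

```text
clock: 28.8
tool_pos: [0.4631, 0.1446, 0.0497]
ee_rot: [180.0, -0.0, 90.0]
ft_force: [0.8, 0.3, -2.0]
finger_gap: 0.0458
grasp_force: 20.0
```

```bash
python3 - <<'E'
from h import *
import cv2
a=capture("side")["img"][140:400,90:400]; b=capture("wrist")["img"]
a=cv2.resize(a,(400,335)); b=cv2.resize(b,(400,300)); b=cv2.copyMakeBorder(b,0,35,0,0,0)
cv2.imwrite("pics/y2.png",np.hstack([a,b]))
E
```

```text
(no output)
```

View pics/y2.png

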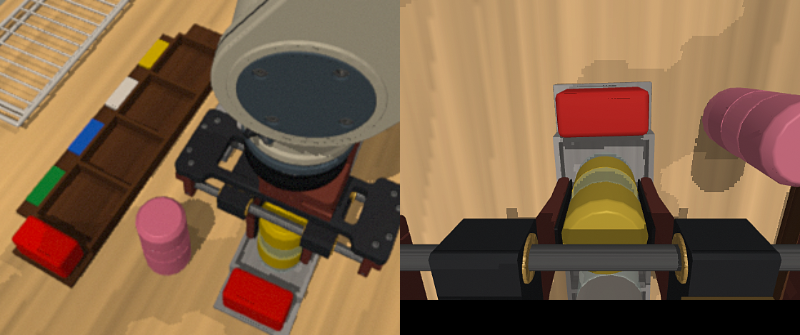

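Yellow is centred in the pocket beside the red block (≈605). Release, then lift and clear the view.

Request:
drive_tool:
  deltas:
    - [[0,0,-1],[0,0,0],36]
    - [[0,0,-0.2],[0,0,0],36]
    - [[0,0,0],[0,0,0],46]
    - [[0,0,0],[0,0,0],50]
    - [[0,0,0],[0,0,0],70]
    - [[0,0,0],[0,0,0],87.8]
    - [[0,0,0],[0,0,0],87.8]
    - [[0,0,0],[0,0,0],87.8]
    - [[0,0,0],[0,0,0],87.8]

```text
clock: 29.8
tool_pos: [0.463, 0.1445, 0.0483]
ee_rot: [-180.0, 0.0, 90.0]
ft_force: [0.5, -0.3, -0.6]
finger_gap: 0.0859
grasp_force: 0.0
```

Request:
drive_tool:
  deltas:
    - [[0,0,10],[0,0,0],87.8]
    - [[0,0,20],[0,0,0],87.8]
    - [[0,0,30],[0,0,0],87.8]
    - [[0,0,40],[0,0,0],87.8]
    - [[0,0,30],[0,0,0],87.8]
    - [[30,-30,10],[0,0,0],87.8]
    - [[30,-40,0],[0,0,0],87.8]
    - [[30,-40,0],[0,0,0],87.8]
    - [[30,-40,0],[0,0,0],87.8]
    - [[20,-30,0],[0,0,0],87.8]
    - [[10,-10,0],[0,0,0],87.8]
    - [[0,0,0],[0,0,0],87.8]

```text
clock: 31.0
tool_pos: [0.6137, -0.0465, 0.1886]
ee_rot: [180.0, -0.0, 89.9]
ft_force: [0.0, 1.7, -0.4]
finger_gap: 0.0874
grasp_force: 0.0
```

```bash
python3 - <<'E'
from h import *
import cv2
a=capture("side")["img"][140:400,90:400]; b=capture("wrist")["img"]
a=cv2.resize(a,(400,335)); b=cv2.resize(b,(400,300)); b=cv2.copyMakeBorder(b,0,35,0,0,0)
cv2.imwrite("pics/end.png",np.hstack([a,b]))
E
```

```text
(no output)
```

View pics/end.png

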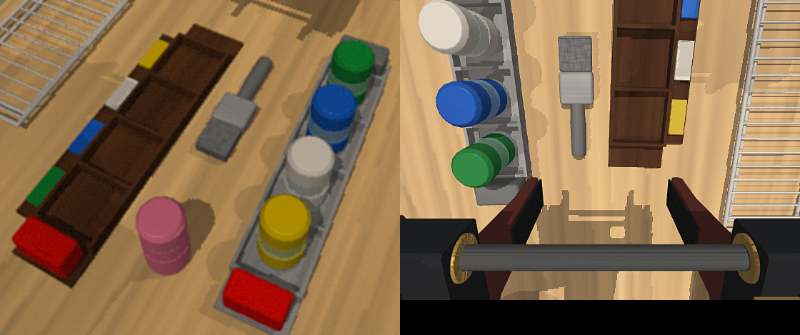

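All four stand upright in reverse order: yellow beside the red block, then white, blue, and green by the grey block. The arm is clear, so I'm handing in.

```bash
python3 -c "
from cell import ctrl
print(ctrl.close_job())"
```

```text
the job is handed in; nothing more can be done
None
```

I moved all four shakers into the steel serving rack in reverse order and handed the job in at about 31 s on the robot's clock. From the red block they stand yellow, white, blue, green. The last pictures show each one upright in its own pocket and the arm clear; the judge's result was not reported back.

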